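# Hang up the headset and hold the sprung parts-case lid open

## Task

Somebody stood the headset on the parts case. Hang it by its head strap over the bar of the headset rail, an ear cup hanging free on either side, and let go of it; then lift the lid of the parts case, which springs shut by itself, to 60 degrees from closed and keep holding it still at that angle, so that a colleague can pick parts out: the job finishes while you are holding the lid open. Leave the loose things on the bench (tablet, dropper bottle, flask and two screwdrivers) where they are.

Things in the scene. Friction and masses are not known exactly. Their poses are not given: they have to be found in the camera images.
- headset: Black over-ear headset with an outer hoop and, below it, an inner grey head strap; it stands upright on its two ear cups on the closed lid. Origin: centre of its underside (bottom of the cups); z up, y from cup to cup, x through the arch (the way the bar must pass). 152 mm high, 158 mm wide along y, cups 56 mm deep along x and 60 mm high, about 0.2 kg. The gap between the inner faces of the cups is 100 mm.
- headset_crown (a point): Centre (also of its thickness) of the flat top stretch of the headset's outer hoop, 146 mm above the cups' underside (axes as headset). The hoop here is 30 mm wide along x, 12 mm thick in z and flat for 74 mm along y: grip it from above across its 30 mm width (closing along x). Below it is 23 mm of free air down to the inner strap.
- headset_strap (a point): Middle of the underside of the inner head strap, 112 mm above the cups' underside and 34 mm below headset_crown: the face that rests on the bar. The strap is 30 mm wide along x, 5 mm thick, flat for 76 mm along y.
- rail: Headset rail, fixed to the bench: a light wooden foot 240 x 100 x 10 mm with two steel posts carrying a horizontal steel bar. Origin: centre of the foot's underside (3 mm above the bench). Its x axis runs along the bar, z up.
- rail_mid (a point): Middle of the rail's bar, on the bar's centre line, 150 mm above the foot's underside (axes as rail). Bar 12 mm thick (radius 6 mm), along x; the posts (16 mm thick) stand at x = -100 and +100 mm and are no higher than 155 mm.
- case: Grey parts case, fixed to the bench, 150 mm (x) by 220 mm (y), 75 mm high without its lid. Origin: centre of its underside (3 mm above the bench). x points from its front (where the orange lid bar is) to its back (hinge), y along the hinge, z up. A white lid 150 x 220 x 8 mm lies on it, its top face 83.5 mm above the case's underside.
- lid_hinge (a point): Point on the lid's hinge axis, at the middle of the case's back upper edge (x = +75 mm, y = 0, z = 75.5 mm in the case's frame). The hinge axis runs along the case's y.
- lid_bar (a point): Centre of the orange round grip bar in front of the lid: 16 mm in diameter, 36 mm long along the hinge direction (y), with free air on both ends and below; joined to the lid by a flat orange neck 22 mm wide. Its centre is 185 mm from the hinge axis towards the front and 4 mm above the hinge with the lid closed; it is 27 mm clear of the lid's front edge. It swings with the lid; pinched by its two ends it can pivot between the fingers.
- lid (a joint): Opening angle of the case's lid in rad: 0 closed, grows as the front rises; 60 degrees = 1.047; stop at 1.9. A spring and its weight pull it shut from every angle (about 3 N at the bar near 60 degrees, 2 to 3 N when closed).
- tablet: Tablet computer lying loose on the bench to the left of the blue mat, 170 x 240 x 7 mm. Origin: centre of its underside. Leave it alone.
- dropper: White dropper bottle with yellow cap, loose, 52 mm in diameter, 130 mm high. Origin: centre of its underside. Leave it alone.
- flask: Green glass pump flask, loose, 72 mm in diameter, 106 mm high. Origin: centre of its underside. Leave it alone.
- driver_a: Loose screwdriver with green handle, about 0.2 m long, lying on the front of the blue mat. Leave it alone.
- driver_b: Loose screwdriver with orange handle, about 0.2 m long, lying on the front of the blue mat. Leave it alone.
Things that resemble listed ones, but are neither listed nor needed, are in the scene too. What is shaped like the headset but red is not meant.

How it is judged:
On the way, in this order (a step that is already met when the one before it is completed fails the run):
1. the headset hangs from the rail's bar by its strap, let go (z of headset_strap in the frame of rail_mid between 0 and 0.014 m and y of headset_strap in the frame of rail_mid between -0.03 and 0.03 m and x of headset_strap in the frame of rail_mid between -0.09 and 0.09 m and angle between headset's own z axis and vertical below 0.3 rad and contact force between headset and rail above 0.5 N and contact force between headset and the fingers below 0.05 N), for 0.3 s.
2. the robot holds the lid at 60 degrees, within 6 (value of joint lid between 0.942 and 1.152 rad and velocity of joint lid between -0.1 and 0.1 rad/s), for 0.3 s.
At the end, for the whole second after the job is handed in: The robot holds the lid (over 0.8 N) still at 60 degrees, within 6, through the last second, nothing else carrying it; the headset hangs by its strap on the rail's bar (bar within 30 mm of the strap's middle, tilt under 0.3 rad), touching neither case nor robot (all of step 1 and all of step 2 and (contact force between case and the fingers above 0.8 N or contact force between case and the arm above 0.8 N) and contact force between headset and case below 0.05 N and contact force between headset and the arm below 0.05 N); the arm keeps its last pose, push and grip.
It fails at once if a loose bystander is moved more than 30 mm (distance of any of tablet, dropper, flask, driver_a, driver_b from where it was at the start of the episode above 0.03 m).
It also fails if it takes over 54 s, if anything falls off the work surface, if the arm or the gripper's body presses on something with over 40 N, if the wrist force passes 120 N, or if a joint passes its speed limit or range.

## Robot

A 6-joint arm with a two-finger parallel gripper is mounted at the origin on the work surface. World frame = base frame: x ahead of the robot, y to its left, z up, the work surface at z = 0. Lengths are in m, angles in rad, forces in N, time in s.
With the tool pointing down it reaches from about 0.275 to 0.85 m from the base axis. Payload 19 kg.
Tool frame: the origin (TCP) lies at the very end of the fingers, on their centre line; the grasp point (between the pads) lies 19 mm behind it (bot.grasp_offset is the distance from the TCP to the grasp point, in m); z points along the fingers, y is the line along which they close (so a half turn about z gives the same grasp; the last joint's range is limited). The gripper opens to 85 mm and grips with 20 to 120 N. Pads are 22 mm wide; open, the fingers measure 114 mm over their backs; the gripper's body (76 mm by 85 mm) begins 54 mm behind the grasp point. The pads swing forward as they close: fully open they stand 13 mm farther back than shut.
Start: joints at [-1.355, 0.15, 1.437, -0, 1.554, -0.134], TCP at [0.197, -0.54, 0.231] pointing down, gripper open.
Joint ranges: [-2.8, 2.8], [-0.68, 2.1], [0.12, 2.68], [-1.39, 4.53], [0.16, 2.79], [-2.81, 2.81]. Speed limits (rad/s): [1.89, 1.89, 2.22, 3.01, 3.01, 3.01].

## Interface

Orientations are given as a unit quaternion [w, x, y, z].
In Python, from bench import bot gives the robot as it stands.
- The arm moves only by the tool drive_tool, never from a script. Its argument "series" is a list of rows, each a list of 7 numbers: the shift along the tool's x, y, z as a fraction of full scale, then the turn, a rotation vector about the tool's x, y, z as a fraction of full scale, then the opening, from -1 (shut) to 1 (fully open), so that 0 is half open. In form: [[x, y, z, rx, ry, rz, gripper], ...]. A call has 1 to 20 rows; each row shifts and turns the commanded pose from where the row before left it, along the tool's axes as they then stand; what a row does not reach is not made up. Full scale, the value 1, is 2.5 cm for a shift and 8 degrees for a turn. A row lasts 1/8 s, in which the tool goes at most 62.5 mm and 10.7 degrees, less where a joint would pass 70% of its speed; a pose out of reach is approached as far as the arm can. A call with a number of a shift or a turn outside -1 to 1 is refused whole. A call with a gripper value outside its range is refused whole. The fingers move at their own pace and stop on an object; "newtons" is the grip in N (left out, the last holds). Time passes only in rows, so rows that do not move let the fingers close. It gives the time, the measured TCP pose, the force, the opening and the grip force at its end, in the units of the state.
- bot.get_state(): the state, without advancing time (a new reading comes with each control period).
- bot.camera(name): name is "scene" or "top"; returns the picture (420x560x3 uint8, red, green, blue); there is no depth.
- bot.calibration(name): a dict with "intrinsics" (3x3 intrinsics, pixels), "R" (3x3) and "t" (3): a world point X has camera coordinates R X + t. Camera axes: x right, y down, z forward; pixel columns grow to the right and rows downward; lengths in m; the calibration is good to about 2 mm. A picture is of the moment at which its call begins. calibration takes no time and is no camera call.
- bot.hand_in(): hands the job in; it is judged then, once.
The state is a dict: "clock": time; "joint_pos": joint angles; "joint_vel": joint speeds; "joint_efforts": joint torques, N m; "position": TCP position; "eef_rot": TCP orientation; "wrist_force": force on the tool from outside, world axes, zero at the start; "moment": the same for the moment, N m; "opening": finger opening in m; "grasp_force": force on a finger pad.
Only numpy, scipy, OpenCV 4.12 (cv2) and the standard library are available. Lean on these libraries where they do the work, as an engineer would, in place of code of your own. Each camera call takes 0.05 s, during which the arm holds its last target. There are 200 camera calls.

## Working session

There is one attempt and no reset: what is moved stays moved. The work goes in short steps, Python scripts to look and compute and a tool call to move; the robot and the scene stay as the last step left them, time stands still between calls to the robot, and variables do not carry over. Pictures are saved under pics/ and viewed, at most 10 in all, crops included, and the job is handed in when it is done.

Besides the shell and the picture viewer there is one more tool, called after "Request:" by a JSON object that holds its "method" and its "body". drive_tool: Moves the arm, as the interface text tells. Its arguments: {"type":"object","properties":{"series":{"type":"array"},"newtons":{"type":"number"}},"required":["series"]}

```bash
mkdir -p pics; ls
python3 - <<'E'
from bench import bot
import cv2,numpy as np
for n in("scene","top"):
    im=bot.camera(n); cv2.imwrite(f"pics/{n}0.png",cv2.resize(im[:,:,::-1],(784,588),interpolation=cv2.INTER_CUBIC))
    np.save(f"pics/{n}0.npy",im)
    c=bot.calibration(n);print(n,np.round(c["intrinsics"],1).tolist(),np.round(c["R"],3).tolist(),np.round(c["t"],3).tolist())
s=bot.get_state();print(s)
E
```

```text
pics
scene [[417.6, 0.0, 288.7], [0.0, 417.6, 209.8], [0.0, 0.0, 1.0]] [[0.065, 0.998, 0.011], [0.834, -0.048, -0.549], [-0.548, 0.045, -0.835]] [-0.047, -0.271, 1.587]
top [[415.6, 0.0, 279.5], [0.0, 415.6, 215.5], [0.0, 0.0, 1.0]] [[0.017, -1.0, -0.006], [-0.995, -0.016, -0.099], [0.099, 0.008, -0.995]] [0.006, 0.453, 1.284]
{'clock': 0.1, 'joint_pos': array([-1.35498085e+00,  1.50916435e-01,  1.43790749e+00,  5.98949979e-07,
        1.55381619e+00, -1.33964275e-01]), 'joint_vel': array([ 0.00109512, -0.00113411, -0.002683  ,  0.00181857,  0.00085658,
        0.00104382]), 'joint_efforts': array([ 5.00852679e-03, -7.14378262e+01, -5.71794391e+01,  3.82887595e-05,
        7.00891862e-03,  4.94057105e-06]), 'position': array([ 0.19700306, -0.53997671,  0.23077659]), 'eef_rot': array([-5.23299737e-04,  9.84745572e-01,  1.73999665e-01, -2.11286408e-05]), 'wrist_force': array([ 0.12027648, -0.50443805, -0.62845057]), 'moment': array([0.06059433, 0.01957433, 0.03702351]), 'grasp_force': 0.0, 'opening': 0.08535671784580098}
```

View pics/scene0.png

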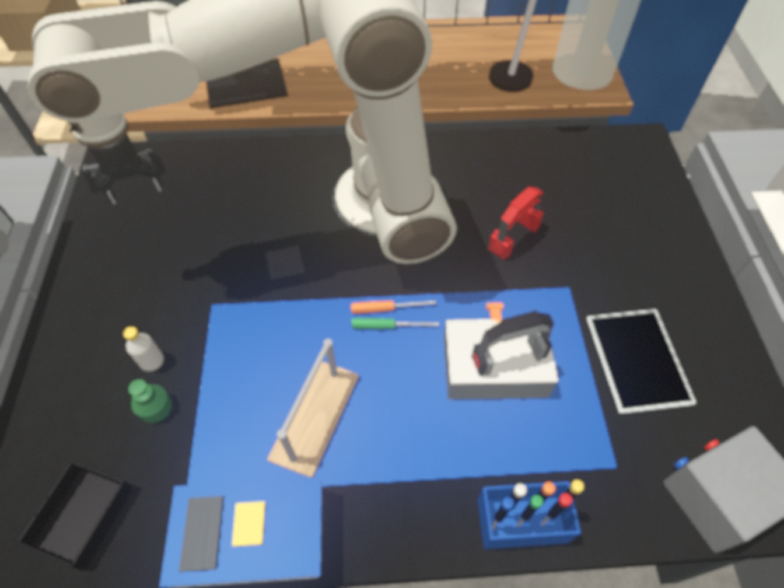

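View pics/top0.png

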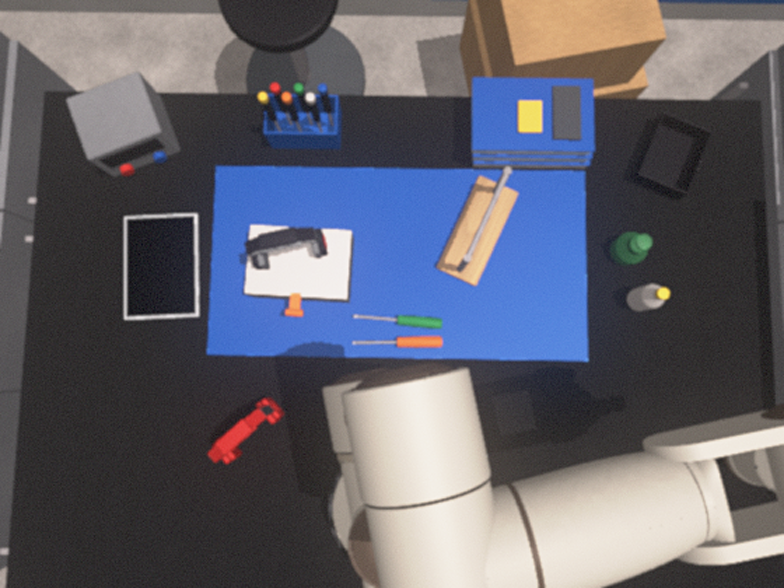

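The scene shows the black headset on the case at (512,345), the rail at (315,410), and the orange lid bar at (495,312), all in 784-wide pixels. In the top view these are at (287,245), (480,230) and (294,305). Two things could be taken for the headset: the black one on the white lid (top 287,245) and the red one on the bench (top 245,430). I choose the black one. Next is a close crop of it and the rail.

Run:
```python
import cv2,numpy as np
def crop(n,x,y,w,h,f):
    im=np.load(f"pics/{n}0.npy")[y:y+h,x:x+w,::-1]; 
    im=cv2.resize(im,None,fx=f,fy=f,interpolation=cv2.INTER_CUBIC)
    for i in range(0,w,10): cv2.putText(im,str(x+i),(i*f,8),0,.3,(0,255,255),1);cv2.line(im,(i*f,10),(i*f,14),(0,255,255),1)
    for j in range(10,h,10): cv2.putText(im,str(y+j),(0,j*f+4),0,.3,(0,255,255),1)
    return im
a=np.hstack([crop("top",170,150,88,84,5)[:, :400],crop("scene",314,210,88,84,5)[:, :400]])
cv2.imwrite("pics/c1.png",np.vstack([np.hstack([crop("top",170,155,80,75,5),crop("scene",314,212,80,75,5)])]))
cv2.imwrite("pics/c2.png",np.hstack([crop("top",305,110,75,100,5),crop("scene",185,238,75,105,5)[:500]]))
```

```text
(no output)
```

View pics/c1.png

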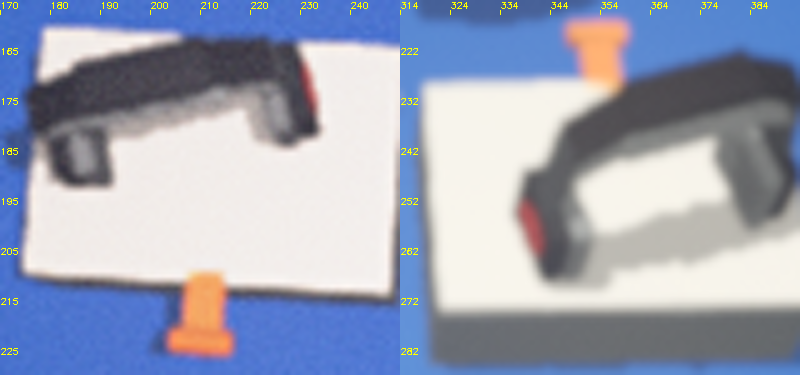

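View pics/c2.png

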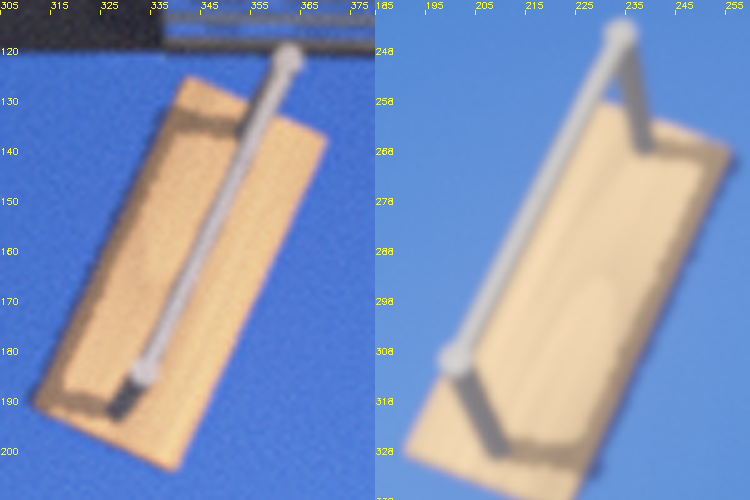

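The crop shows the black headset on the white lid, with red cup sides, so the choice is right. The lid bar is at top (210,223) and scene (354,218.6). The rail's bar ends are at top (362,122) and (334,184), and at scene (234,244) and (201,310). Next I fit the poses.

```bash
cat > h.py <<'E'
import numpy as np,cv2
from bench import bot
from scipy.optimize import least_squares,minimize
C={n:bot.calibration(n) for n in("scene","top")}
def proj(n,P):
    c=C[n];q=(np.asarray(c["R"])@np.atleast_2d(P).T).T+c["t"];q=q@np.asarray(c["intrinsics"]).T
    return q[:,:2]/q[:,2:]
def place(p,L,z0):
    x,y,a=p[:3];L=np.atleast_2d(L).astype(float)
    return np.c_[x+L[:,0]*np.cos(a)-L[:,1]*np.sin(a),y+L[:,0]*np.sin(a)+L[:,1]*np.cos(a),L[:,2]+z0]
def tri(ut,us): return least_squares(lambda P:np.r_[proj("top",P)[0]-ut,proj("scene",P)[0]-us],[.5,0,.1])
prof=np.array([[-79,60],[-76,100],[-60,132],[-37,152],[37,152],[60,132],[76,100],[79,60]])/1000
inn=np.array([[-67,60],[-64,98],[-52,122],[-37,140],[37,140],[52,122],[64,98],[67,60]])/1000
def pieces():
    out=[]
    for i in range(7):
        out.append(np.array([[sx*.015,q[0],q[1]] for sx in(-1,1) for q in(prof[i],prof[i+1],inn[i],inn[i+1])]))
    for s in(-1,1): out.append(np.array([[x,s*y,z] for x in(-.028,.028) for y in(.05,.079) for z in(0,.06)]))
    out.append(np.array([[x,y,z] for x in(-.015,.015) for y in(-.038,.038) for z in(.112,.117)]))
    for s in (-1,1): out.append(np.array([[x,s*q[0],q[1]] for x in(-.015,.015) for q in((.038,.112),(.038,.117),(.06,.09),(.055,.085))]))
    return out
PC=pieces()
def render(n,p,z0,S=4):
    m=np.zeros((420*S,560*S),np.uint8)
    for L in PC:
        h=cv2.convexHull(((proj(n,place(p,L,z0))+.5)*S-.5).astype(np.float32))
        cv2.fillConvexPoly(m,np.round(h).astype(np.int32),255)
    return cv2.resize(m,(560,420),interpolation=cv2.INTER_AREA)/255.
E
cat > fit.py <<'E'
from h import *
# rail
A=tri((362.2,121.6),(234,244.2));B=tri((333.6,184),(200.6,309.6))
print("rail ends",A.x.round(4),B.x.round(4),"len",np.linalg.norm(A.x-B.x),"res",np.abs(A.fun).max(),np.abs(B.fun).max())
# with z fixed .153 in both views
r=least_squares(lambda p:np.concatenate([(proj(n,place(p,[[.1,0,.15],[-.1,0,.15]],.003))-np.array(u)).ravel() for n,u in(("top",[(362.2,121.6),(333.6,184)]),("scene",[(234,244.2),(200.6,309.6)]))]),[.6,-.2,-.4])
# try other sign
print("rail_mid",r.x.round(4),r.fun.round(2))
# case
pts=[("top",(-.075,.11,.0835),(174,209)),("top",(.075,.11,.0835),(178.2,160)),("top",(-.075,-.11,.0835),(248,212.6)),
("top",(-.11,0,.0795),(209.8,222.8)),("scene",(-.11,0,.0795),(353.2,218.2)),("scene",(-.075,-.11,.0835),(317.8,228.2)),("scene",(.075,-.11,.0835),(321.2,273.8))]
c=least_squares(lambda p:np.concatenate([proj(n,place(p,[L],.003))[0]-u for n,L,u in pts]),[.6,.2,0])
print("case",c.x.round(4),c.fun.round(2))
# headset
cx=c.x
M={}
for n in C:
    im=np.load(f"pics/{n}0.npy").astype(int);hull=proj(n,place(cx,[[x,y,z] for x in(-.09,.12) for y in(-.13,.13) for z in(.09,.24)],.003))
    roi=np.zeros((420,560),np.uint8);cv2.fillConvexPoly(roi,cv2.convexHull(hull.astype(np.int32)),1)
    d=(im.max(2)<115)|((im[:,:,0]>130)&(im[:,:,2]<100)&(im[:,:,1]<90))
    # keep big comp
    k,l,s,_=cv2.connectedComponentsWithStats((d&(roi>0)).astype(np.uint8));print(n,s[1:,4].max())
    M[n]=(l==1+np.argmax(s[1:,4])).astype(float)
cost=lambda p:sum(np.abs(render(n,p,.0865)-M[n]).sum() for n in M)
best=None
for a in np.radians([-5,5,15,25]):
    q=minimize(cost,[cx[0]+.02,cx[1],cx[2]+a],method="Nelder-Mead",options=dict(initial_simplex=[[cx[0]+.02,cx[1]+.02,cx[2]+a],[cx[0]+.05,cx[1]+.02,cx[2]+a],[cx[0]+.02,cx[1]-.02,cx[2]+a],[cx[0]+.02,cx[1]+.02,cx[2]+a+.2]]))
    print(q.x.round(4),q.fun)
    if best is None or q.fun<best.fun:best=q
o=[]
for n,(x,y) in(("top",(170,150)),("scene",(314,212))):
    im=np.load(f"pics/{n}0.npy")[:,:,::-1].copy();big=cv2.resize(im[y:y+90,x:x+95],None,fx=4,fy=4,interpolation=cv2.INTER_CUBIC)
    for mm,col in((render(n,best.x,.0865),(0,255,0)),(M[n],(0,0,255))):
        b=(cv2.resize(mm[y:y+90,x:x+95],None,fx=4,fy=4)>.5).astype(np.uint8)
        cv2.drawContours(big,cv2.findContours(b,0,2)[0],-1,col,1)
    o.append(big)
cv2.imwrite("pics/fit.png",np.hstack(o))
E
python3 fit.py
```

```text
rail ends [ 0.6453 -0.1482  0.3651] [ 0.593  -0.2389 -0.1887] len 0.563609922314142 res 13.903551728220691 15.515536463895614
rail_mid [ 0.6221 -0.1837  1.1143] [-44.45  16.27  46.82 -15.07  17.88  44.42 -15.73 -47.76]
case [ 0.5324  0.2151 -0.0362] [ 0.63 -0.17  0.28 -0.23 -0.16  0.03  0.82 -0.33 -0.17 -0.03  0.72 -0.32
  0.91 -0.63]
scene 1563
top 698
[0.5499 0.234  0.3417] 3522.0392156862745
[0.5514 0.2316 0.3281] 3518.9098039215687
[0.5513 0.2322 0.3405] 3517.827450980392
[0.5522 0.2302 0.3101] 3525.235294117647
```

View pics/fit.png

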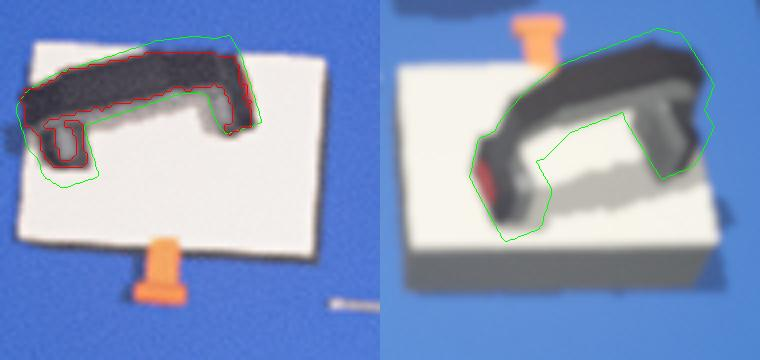

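```bash
python3 - <<'E'
s=open('fit.py').read()
s=s.replace('A=tri((362.2,121.6),(234,244.2));B=tri((333.6,184),(200.6,309.6))','A=tri((362.2,121.6),(200.6,309.6));B=tri((333.6,184),(234,244.2))')
s=s.replace('("scene",[(234,244.2),(200.6,309.6)])','("scene",[(200.6,309.6),(234,244.2)])')
s=s.replace('x in(-.09,.12) for y in(-.13,.13) for z in(.09,.24)','x in(-.07,.073) for y in(-.115,.115) for z in(.0835,.24)')
s=s.replace('d=(im.max(2)<115)|((im[:,:,0]>130)&(im[:,:,2]<100)&(im[:,:,1]<90))','d=((im.max(2)<150)&(im.max(2)-im.min(2)<45))|((im[:,:,0]>130)&(im[:,:,2]<110)&(im[:,:,1]<100))')
open('fit.py','w').write(s)
E
python3 fit.py
```

```text
rail ends [ 0.7157 -0.2229  0.1546] [ 0.5322 -0.1406  0.154 ] len 0.20115643132173144 res 0.4781980823242975 0.23603512346522848
rail_mid [ 0.6238 -0.182  -0.4231] [ 0.39  0.41  0.31 -0.1   0.51  0.01  0.14  0.34]
case [ 0.5324  0.2151 -0.0362] [ 0.63 -0.17  0.28 -0.23 -0.16  0.03  0.82 -0.33 -0.17 -0.03  0.72 -0.32
  0.91 -0.63]
scene 1093
top 858
[0.55   0.2301 0.2537] 711.8235294117646
[0.5513 0.231  0.2443] 726.5529411764705
[0.5499 0.2295 0.2376] 721.6117647058824
[0.55   0.2302 0.254 ] 712.2
```

View pics/fit.png

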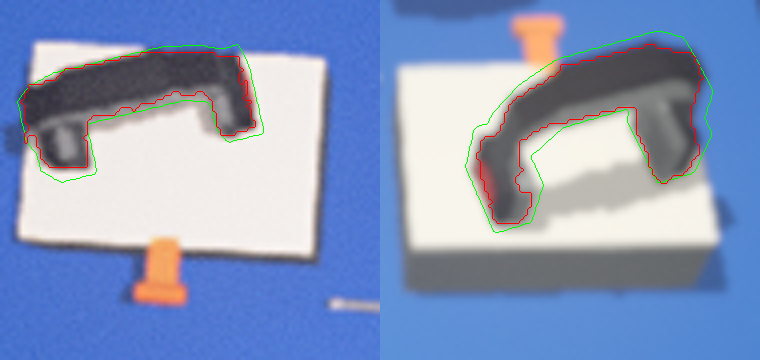

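The fit gives these poses:

| Item | Position | Yaw (rad) | Check |
|---|---|---|---|
| Rail middle | (0.624, -0.182, 0.153) | -0.423 | length 201 mm, height right |
| Case | (0.532, 0.215) | -0.036 | |
| Headset | (0.550, 0.230) | about 0.24 | |

First I turn the tool to the headset's yaw and rise.

Request:
{"method": "drive_tool", "body": {"series": [[0, 0, -1, 0, 0, -0.95, 1], [0, 0, -1, 0, 0, -0.95, 1], [0, 0, -1, 0, 0, -0.95, 1], [0, 0, -1, 0, 0, -0.95, 1], [0, 0, 0, 0, 0, -0.95, 1], [0, 0, 0, 0, 0, -0.95, 1], [0, 0, 0, 0, 0, -0.95, 1], [0, 0, 0, 0, 0, -0.95, 1], [0, 0, 0, 0, 0, -0.95, 1], [0, 0, 0, 0, 0, -0.95, 1], [0, 0, 0, 0, 0, -0.95, 1], [0, 0, 0, 0, 0, 0, 1]], "newtons": 40}}

```text
clock: 1.6
position: [0.197, -0.5401, 0.331]
eef_rot: [-0.0, 0.618, 0.786, 0.0]
wrist_force: [0.1, -0.8, 0.7]
opening: 0.0854
grasp_force: 0.0
```

```bash
cat > plan.py <<'E'
import sys,numpy as np
from scipy.spatial.transform import Rotation as R
from bench import bot
def plan(P,yaw_y):
    s=bot.get_state();w,x,y,z=s["eef_rot"];r=R.from_quat([x,y,z,w])
    ty=np.array([np.cos(yaw_y),np.sin(yaw_y),0])
    tz=np.array([0,0,-1.]);T=R.from_matrix(np.c_[np.cross(ty,tz),ty,tz])
    d=(r.inv()*T).as_rotvec(degrees=True)/8
    print("t",s["clock"],"pos",s["position"].round(4),"q",s["joint_pos"].round(2),"open",round(s["opening"],4),"grip",s["grasp_force"],"F",s["wrist_force"].round(1))
    print("rot units",d.round(2),"| shift units if not turned",(r.inv().apply(np.array(P)-s["position"])/.025).round(2),"| after turn",(T.inv().apply(np.array(P)-s["position"])/.025).round(2))
if __name__=="__main__": a=list(map(float,sys.argv[1:]));plan(a[:3],a[3])
E
python3 plan.py .55 .23 .31 .24
```

```text
t 1.6 pos [ 0.197  -0.5401  0.331 ] q [-1.35  0.14  1.25 -0.    1.75 -1.59] open 0.0854 grip 0.0 F [ 0.1 -0.8  0.7]
rot units [ 0.   -0.   -0.02] | shift units if not turned [26.62 20.97  0.86] | after turn [26.57 21.04  0.84]
```

Request:
{"method": "drive_tool", "body": {"series": [[0.5, 0.4, 0, 0, 0, 0, 1], [0.98, 0.78, 0, 0, 0, 0, 1], [0.98, 0.78, 0, 0, 0, 0, 1], [0.98, 0.78, 0, 0, 0, 0, 1], [0.98, 0.78, 0, 0, 0, 0, 1], [0.98, 0.78, 0, 0, 0, 0, 1], [0.98, 0.78, 0, 0, 0, 0, 1], [0.98, 0.78, 0, 0, 0, 0, 1], [0.98, 0.78, 0, 0, 0, 0, 1], [0.98, 0.78, 0, 0, 0, 0, 1], [0.98, 0.78, 0, 0, 0, 0, 1], [0.98, 0.78, 0, 0, 0, 0, 1], [0.98, 0.78, 0, 0, 0, 0, 1], [0.98, 0.78, 0, 0, 0, 0, 1], [0.98, 0.78, 0, 0, 0, 0, 1], [0.98, 0.78, 0, 0, 0, 0, 1], [0.98, 0.78, 0, 0, 0, 0, 1], [0.98, 0.78, 0, 0, 0, 0, 1], [0.98, 0.78, 0, 0, 0, 0, 1], [0.98, 0.78, 0, 0, 0, 0, 1]]}}

```text
clock: 4.1
position: [0.4537, 0.0158, 0.3314]
eef_rot: [0.0, 0.619, 0.785, 0.0]
wrist_force: [0.1, -0.2, 0.1]
opening: 0.0856
grasp_force: 0.0
```

Request:
{"method": "drive_tool", "body": {"series": [[0.98, 0.78, 0, 0, 0, 0, 1], [0.98, 0.78, 0, 0, 0, 0, 1], [0.98, 0.78, 0, 0, 0, 0, 1], [0.98, 0.78, 0, 0, 0, 0, 1], [0.98, 0.78, 0, 0, 0, 0, 1], [0.98, 0.78, 0, 0, 0, 0, 1], [0.98, 0.78, 0, 0, 0, 0, 1], [0.5, 0.4, 0, 0, 0, 0, 1], [0, 0, 0, 0, 0, 0, 1]]}}

```text
clock: 5.22
position: [0.5527, 0.228, 0.331]
eef_rot: [-0.0, 0.618, 0.786, -0.0]
wrist_force: [-0.8, -0.4, -0.7]
opening: 0.0857
grasp_force: 0.0
```

```bash
python3 plan.py .55 .23 .210 .24
python3 - <<'E'
from bench import bot
import cv2,numpy as np
t=bot.camera("top")[120:240,150:270,::-1];s=bot.camera("scene")[170:290,300:420,::-1]
cv2.imwrite("pics/above.png",cv2.resize(np.hstack([t,s]),None,fx=3.3,fy=3.3,interpolation=cv2.INTER_CUBIC))
E
```

```text
t 5.225 pos [0.5527 0.228  0.331 ] q [0.26 0.19 1.2  0.   1.76 0.02] open 0.0857 grip 0.0 F [-0.8 -0.4 -0.7]
rot units [-0.   -0.   -0.01] | shift units if not turned [ 0.1  -0.08  4.84] | after turn [ 0.1  -0.09  4.84]
```

View pics/above.png

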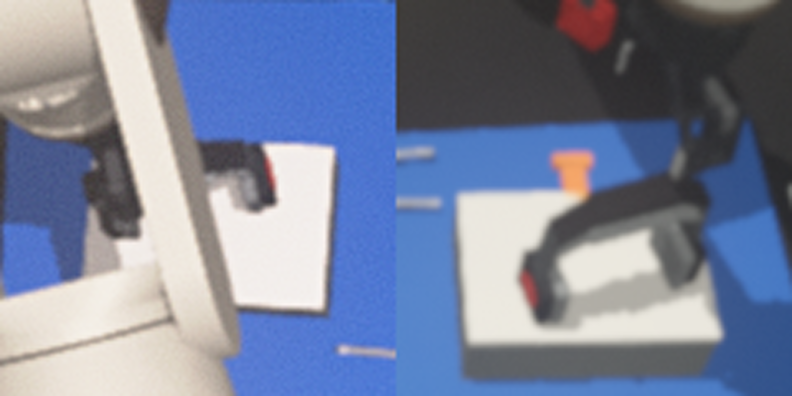

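The picture shows the open fingers above the hoop, with fingertips at about scene (369,191) and (386,222) native. I check this against projections.

Run:
```python
from h import *
print(proj("scene",[[.5527,.228,.331],[.55,.23,.2385]]).round(1))
p=[.55,.23,.24]
L=[[x,y,.152] for y in(-.037,.037) for x in(-.015,.015)]
for n in C: print(n,proj(n,place(p,L,.0865)).round(1).tolist())
t=np.radians(13.6)
print([proj("scene",[.5527+s*.0427*np.cos(t),.228+s*.0427*np.sin(t),z])[0].round(1).tolist() for s in(-1,1) for z in (.331,.344)])
```

```text
[[378.9 208.8]
 [372.7 227.4]]
scene [[357.5, 226.2], [361.9, 235.7], [383.2, 219.2], [388.0, 228.5]]
top [[212.8, 172.0], [210.5, 161.2], [185.5, 178.2], [183.3, 167.3]]
[[371.8, 195.1], [372.8, 192.1], [386.2, 223.1], [387.4, 220.2]]
```

Predicted and seen hoop edges agree within a few mm, and the fingers have 27 mm of clearance on each side. I go down, close and lift slightly.

Request:
{"method": "drive_tool", "body": {"series": [[0, 0, 0.6, 0, 0, 0, 1], [0, 0, 0.6, 0, 0, 0, 1], [0, 0, 0.6, 0, 0, 0, 1], [0, 0, 0.6, 0, 0, 0, 1], [0, 0, 0.6, 0, 0, 0, 1], [0, 0, 0.6, 0, 0, 0, 1], [0, 0, 0.6, 0, 0, 0, 1], [0, 0, 0.6, 0, 0, 0, 1], [0, 0, 0, 0, 0, 0, 0], [0, 0, 0, 0, 0, 0, -0.2], [0, 0, 0, 0, 0, 0, -1], [0, 0, 0, 0, 0, 0, -1], [0, 0, 0, 0, 0, 0, -1], [0, 0, 0, 0, 0, 0, -1], [0, 0, 0, 0, 0, 0, -1], [0, 0, 0, 0, 0, 0, -1]], "newtons": 40}}

```text
clock: 7.32
position: [0.5532, 0.2275, 0.2121]
eef_rot: [0.0, 0.618, 0.786, 0.0]
wrist_force: [-2.0, -0.3, 6.4]
opening: 0.0293
grasp_force: 41.0
```

```bash
python3 plan.py .55 .23 .320 .24
```

```text
t 7.325 pos [0.5532 0.2275 0.2121] q [0.26 0.2  1.41 0.   1.52 0.02] open 0.0293 grip 41.01666569709778 F [-2.  -0.3  6.4]
rot units [ 0.01 -0.   -0.01] | shift units if not turned [ 0.13 -0.1  -4.32] | after turn [ 0.13 -0.1  -4.32]
```

The hoop is gripped at 29 mm. I lift 120 mm and turn towards the rail's direction.

Request:
{"method": "drive_tool", "body": {"series": [[0, 0, -0.3, 0, 0, 0, -1], [0, 0, -0.6, 0, 0, 0, -1], [0, 0, -0.6, 0, 0, 0, -1], [0, 0, -0.6, 0, 0, 0, -1], [0, 0, -0.6, 0, 0, 0, -1], [0, 0, -0.6, 0, 0, 0, -1], [0, 0, -0.6, 0, 0, 0, -1], [0, 0, -0.6, 0, 0, 0, -1], [0, 0, -0.4, 0, 0, 0.4, -1], [0, 0, 0, 0, 0, 0.6, -1], [0, 0, 0, 0, 0, 0.6, -1], [0, 0, 0, 0, 0, 0.6, -1], [0, 0, 0, 0, 0, 0.6, -1], [0, 0, 0, 0, 0, 0.6, -1], [0, 0, 0, 0, 0, 0.6, -1], [0, 0, 0, 0, 0, 0.6, -1], [0, 0, 0, 0, 0, 0.15, -1]]}}

```text
clock: 9.45
position: [0.5531, 0.2275, 0.3342]
eef_rot: [-0.0, 0.841, 0.542, 0.0]
wrist_force: [-0.8, -0.3, -2.1]
opening: 0.0291
grasp_force: 40.1
```

```bash
python3 plan.py .6238 -.182 .333 -.423
```

```text
t 9.45 pos [0.5531 0.2275 0.3342] q [0.26 0.19 1.19 0.   1.76 0.69] open 0.0291 grip 40.08732318878174 F [-0.8 -0.3 -2.1]
rot units [-0.   -0.   -0.02] | shift units if not turned [-13.75   9.34   0.05] | after turn [-13.77   9.3    0.05]
```

Request:
{"method": "drive_tool", "body": {"series": [[-0.38, 0.26, 0, 0, 0, 0, -1], [-0.76, 0.52, 0, 0, 0, 0, -1], [-0.76, 0.52, 0, 0, 0, 0, -1], [-0.76, 0.52, 0, 0, 0, 0, -1], [-0.76, 0.52, 0, 0, 0, 0, -1], [-0.76, 0.52, 0, 0, 0, 0, -1], [-0.76, 0.52, 0, 0, 0, 0, -1], [-0.76, 0.52, 0, 0, 0, 0, -1], [-0.76, 0.52, 0, 0, 0, 0, -1], [-0.76, 0.52, 0, 0, 0, 0, -1], [-0.76, 0.52, 0, 0, 0, 0, -1], [-0.76, 0.52, 0, 0, 0, 0, -1], [-0.76, 0.52, 0, 0, 0, 0, -1], [-0.76, 0.52, 0, 0, 0, 0, -1], [-0.76, 0.52, 0, 0, 0, 0, -1], [-0.76, 0.52, 0, 0, 0, 0, -1], [-0.76, 0.52, 0, 0, 0, 0, -1], [-0.76, 0.52, 0, 0, 0, 0, -1], [-0.43, 0.22, 0, 0, 0, 0, -1], [0, 0, 0, 0, 0, 0, -1]]}}

```text
clock: 11.95
position: [0.6237, -0.1821, 0.3335]
eef_rot: [-0.0, 0.841, 0.542, -0.0]
wrist_force: [0.0, 0.2, -2.1]
opening: 0.0292
grasp_force: 40.1
```

```bash
python3 plan.py .6238 -.182 .225 -.423
python3 - <<'E'
from bench import bot
import cv2,numpy as np
t=bot.camera("top")[70:250,270:450,::-1];s=bot.camera("scene")[170:350,130:310,::-1]
cv2.imwrite("pics/rail.png",cv2.resize(np.hstack([t,s]),None,fx=2.2,fy=2.2,interpolation=cv2.INTER_CUBIC))
E
```

```text
t 11.95 pos [ 0.6237 -0.1821  0.3335] q [-0.4   0.3   1.05  0.    1.79  0.02] open 0.0292 grip 40.11800408363342 F [ 0.   0.2 -2.1]
rot units [-0.   -0.   -0.02] | shift units if not turned [0.   0.   4.34] | after turn [0.01 0.   4.34]
```

View pics/rail.png

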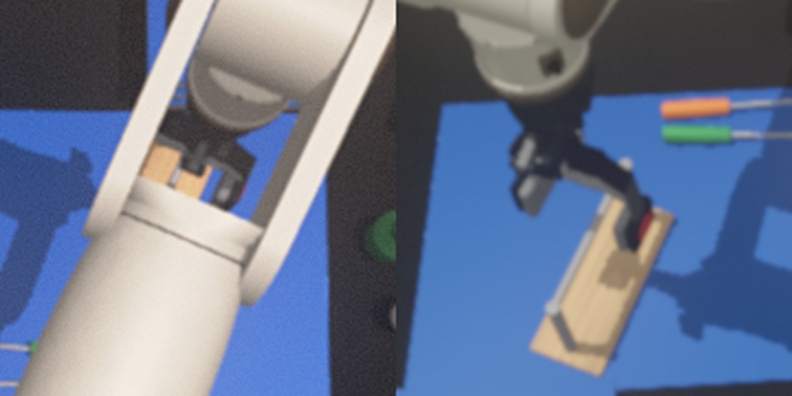

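Seen from the scene camera, the headset hangs level across the bar. Its cup bottoms are at about native (191,265) and (236,283). I check the centring.

Run:
```python
from h import *
p=[.6237,-.182,-.421]
for y in(.065,-.065): print(proj("scene",place(p,[[x,y,0] for x in(-.028,0,.028)],.208)).round(1).tolist())
```

```text
[[243.5, 265.3], [239.0, 274.8], [234.3, 284.5]]
[[197.7, 249.3], [192.7, 258.4], [187.6, 267.6]]
```

The centring agrees within about 2 px. I descend to about 11 mm above the bar.

Request:
{"method": "drive_tool", "body": {"series": [[0, 0, 0.5, 0, 0, 0, -1], [0, 0, 0.5, 0, 0, 0, -1], [0, 0, 0.5, 0, 0, 0, -1], [0, 0, 0.5, 0, 0, 0, -1], [0, 0, 0.5, 0, 0, 0, -1], [0, 0, 0.5, 0, 0, 0, -1], [0, 0, 0.5, 0, 0, 0, -1], [0, 0, 0.5, 0, 0, 0, -1], [0, 0, 0.5, 0, 0, 0, -1], [0, 0, 0.5, 0, 0, 0, -1], [0, 0, 0.5, 0, 0, 0, -1], [0, 0, 0.5, 0, 0, 0, -1], [0, 0, 0, 0, 0, 0, -1]]}}

```text
clock: 13.68
position: [0.6234, -0.1812, 0.1826]
eef_rot: [-0.001, 0.84, 0.542, -0.0]
wrist_force: [0.0, -2.0, -1.5]
opening: 0.029
grasp_force: 40.1
```

Request:
{"method": "drive_tool", "body": {"series": [[0, 0, 0.1, 0, 0, 0, -1], [0, 0, 0.1, 0, 0, 0, -1], [0, 0, 0.1, 0, 0, 0, -1], [0, 0, 0, 0, 0, 0, -1]]}}

```text
clock: 14.18
position: [0.6237, -0.1813, 0.1761]
eef_rot: [-0.0, 0.84, 0.542, -0.0]
wrist_force: [1.0, 0.5, -1.5]
opening: 0.0288
grasp_force: 40.1
```

Request:
{"method": "drive_tool", "body": {"series": [[0, 0, 0.1, 0, 0, 0, -1], [0, 0, 0.05, 0, 0, 0, -1], [0, 0, 0, 0, 0, 0, -1]]}}

```text
clock: 14.55
position: [0.6238, -0.1813, 0.1728]
eef_rot: [0.0, 0.84, 0.542, 0.0]
wrist_force: [-1.1, 0.7, 0.6]
opening: 0.0294
grasp_force: 40.4
```

Request:
{"method": "drive_tool", "body": {"series": [[0, 0, 0.05, 0, 0, 0, -1], [0, 0, 0, 0, 0, 0, -1]]}}

```text
clock: 14.8
position: [0.6238, -0.1814, 0.1726]
eef_rot: [0.0, 0.84, 0.542, 0.0]
wrist_force: [-5.1, 0.5, 12.5]
opening: 0.0295
grasp_force: 41.7
```

There is contact at 12 N, at the expected height. I open and rise.

Request:
{"method": "drive_tool", "body": {"series": [[0, 0, 0, 0, 0, 0, 0], [0, 0, 0, 0, 0, 0, 0.3], [0, 0, 0, 0, 0, 0, 0.6], [0, 0, 0, 0, 0, 0, 0.6], [0, 0, 0, 0, 0, 0, 0.6], [0, 0, -0.2, 0, 0, 0, 0.6], [0, 0, -0.5, 0, 0, 0, 0.6], [0, 0, -0.5, 0, 0, 0, 0.6], [0, 0, -0.8, 0, 0, 0, 0.6], [0, 0, -0.8, 0, 0, 0, 0.6], [0, 0, -0.8, 0, 0, 0, 0.6], [0, 0, -0.8, 0, 0, 0, 0.6], [0, 0, -0.8, 0, 0, 0, 0.6], [0, 0, -0.8, 0, 0, 0, 0.6], [0, 0, 0, 0, 0, 0, 0.6]]}}

```text
clock: 16.68
position: [0.624, -0.1815, 0.3235]
eef_rot: [0.001, 0.84, 0.542, 0.001]
wrist_force: [0.1, 0.2, -0.1]
opening: 0.0682
grasp_force: 0.0
```

```bash
python3 plan.py .4225 .219 .24 -1.607
python3 - <<'E'
from bench import bot
import cv2,numpy as np
t=bot.camera("top")[70:250,270:450,::-1];s=bot.camera("scene")[170:350,130:310,::-1]
cv2.imwrite("pics/hung.png",cv2.resize(np.hstack([t,s]),None,fx=2.2,fy=2.2,interpolation=cv2.INTER_CUBIC))
E
```

```text
t 16.675 pos [ 0.624  -0.1815  0.3235] q [-0.4   0.3   1.07  0.    1.77  0.02] open 0.0682 grip 0.0 F [ 0.1  0.2 -0.1]
rot units [ 0.02 -0.01  8.46] | shift units if not turned [ 11.27 -13.96   3.3 ] | after turn [ -8.64 -15.72   3.34]
```

View pics/hung.png

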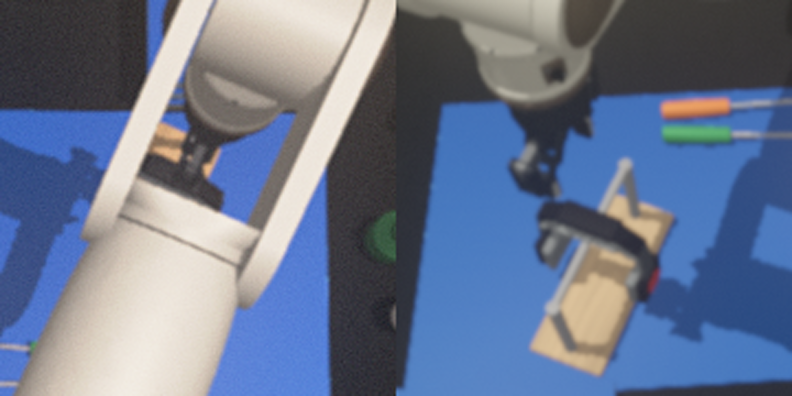

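The headset hangs on the bar with a cup on either side, hoop at crop (600,225), and the fingers are clear. Now to the lid bar.

Request:
{"method": "drive_tool", "body": {"series": [[0.4, -0.5, 0, 0, 0, 0, 0.6], [0.7, -0.87, 0, 0, 0, 0, 0.6], [0.7, -0.87, 0, 0, 0, 0, 0.6], [0.7, -0.87, 0, 0, 0, 0, 0.6], [0.7, -0.87, 0, 0, 0, 0, 0.6], [0.7, -0.87, 0, 0, 0, 0, 0.6], [0.7, -0.87, 0, 0, 0, 0, 0.6], [0.7, -0.87, 0, 0, 0, 0, 0.6], [0.7, -0.87, 0, 0, 0, 0, 0.6], [0.7, -0.87, 0, 0, 0, 0, 0.6], [0.7, -0.87, 0, 0, 0, 0, 0.6], [0.7, -0.87, 0, 0, 0, 0, 0.6], [0.7, -0.87, 0, 0, 0, 0, 0.6], [0.7, -0.87, 0, 0, 0, 0, 0.6], [0.7, -0.87, 0, 0, 0, 0, 0.6], [0.7, -0.87, 0, 0, 0, 0, 0.6], [0.4, -0.5, 0, 0, 0, 0, 0.6], [0, 0, 0, 0, 0, 0, 0.6]]}}

```text
clock: 19.02
position: [0.4195, 0.2215, 0.3211]
eef_rot: [-0.0, 0.84, 0.543, -0.0]
wrist_force: [0.7, 0.6, -0.3]
opening: 0.0685
grasp_force: 0.0
```

Request:
{"method": "drive_tool", "body": {"series": [[0, 0, 0.4, 0, 0, 0.94, 0.6], [0, 0, 0.4, 0, 0, 0.94, 0.6], [0, 0, 0.4, 0, 0, 0.94, 0.6], [0, 0, 0.4, 0, 0, 0.94, 0.6], [0, 0, 0.4, 0, 0, 0.94, 0.6], [0, 0, 0.4, 0, 0, 0.94, 0.6], [0, 0, 0.4, 0, 0, 0.94, 0.6], [0, 0, 0.4, 0, 0, 0.94, 0.6], [0, 0, 0, 0, 0, 0.94, 0.6], [0, 0, 0, 0, 0, 0, 0.6]]}}

```text
clock: 20.27
position: [0.4205, 0.2202, 0.2411]
eef_rot: [0.0, 1.0, -0.018, -0.0]
wrist_force: [0.3, -0.4, 0.7]
opening: 0.0684
grasp_force: 0.0
```

```bash
python3 plan.py .4225 .219 .067 -1.607
python3 - <<'E'
from h import *
t=bot.camera("top");s=bot.camera("scene")
# orange blob near lid bar
for n,im in(("top",t),("scene",s)):
    h=cv2.cvtColor(im,cv2.COLOR_RGB2HSV);m=cv2.inRange(h,(5,110,120),(25,255,255))
    u=proj(n,[.4225,.219,.0825])[0];k,l,st,ce=cv2.connectedComponentsWithStats(m)
    for i in range(1,k):
        if np.hypot(*(ce[i]-u))<25 and st[i,4]>5: print(n,u.round(1),st[i],ce[i].round(1))
E
```

```text
t 20.275 pos [0.4205 0.2202 0.2411] q [ 0.32 -0.06  1.64 -0.    1.56  1.93] open 0.0684 grip 0.0 F [ 0.3 -0.4  0.7]
rot units [0. 0. 0.] | shift units if not turned [0.09 0.04 6.96] | after turn [0.08 0.05 6.96]
scene [353.  218.2] [348 217  10  10  67] [353.  221.2]
```

Request:
{"method": "drive_tool", "body": {"series": [[0.09, 0.04, 0.6, 0, 0, 0, 0.6], [0, 0, 0.6, 0, 0, 0, 0.6], [0, 0, 0.6, 0, 0, 0, 0.6], [0, 0, 0.6, 0, 0, 0, 0.6], [0, 0, 0.6, 0, 0, 0, 0.6], [0, 0, 0.6, 0, 0, 0, 0.6], [0, 0, 0.6, 0, 0, 0, 0.6], [0, 0, 0.6, 0, 0, 0, 0.6], [0, 0, 0.6, 0, 0, 0, 0.6], [0, 0, 0.6, 0, 0, 0, 0.6], [0, 0, 0.6, 0, 0, 0, 0.6], [0, 0, 0.6, 0, 0, 0, 0.6], [0, 0, 0, 0, 0, 0, 0], [0, 0, 0, 0, 0, 0, -1], [0, 0, 0, 0, 0, 0, -1], [0, 0, 0, 0, 0, 0, -1], [0, 0, 0, 0, 0, 0, -1], [0, 0, 0, 0, 0, 0, -1], [0, 0, 0, 0, 0, 0, -1]], "newtons": 50}}

```text
clock: 22.75
position: [0.4226, 0.2207, 0.0621]
eef_rot: [-0.001, 1.0, -0.018, 0.0]
wrist_force: [-1.6, 8.2, -1.4]
opening: 0.035
grasp_force: 51.5
```

Run:
```python
from h import *
s=bot.get_state();print(s["position"].round(4),s["opening"],s["grasp_force"],s["wrist_force"].round(1))
# arc in tool x (forward) and z: 6 deg steps
th=np.radians(np.arange(0,61,5));X=-.185*np.cos(th)+.004*np.sin(th);Z=.185*np.sin(th)+.004*np.cos(th)
print(np.c_[np.diff(X),-np.diff(Z)].round(4)/.025, X[-1]-X[0],Z[-1]-Z[0])
```

```text
[0.4226 0.2207 0.0621] 0.03503171916156847 51.52209520339966 [-1.6  8.2 -1.4]
[[ 0.044 -0.644]
 [ 0.1   -0.64 ]
 [ 0.152 -0.628]
 [ 0.208 -0.612]
 [ 0.26  -0.592]
 [ 0.312 -0.568]
 [ 0.36  -0.536]
 [ 0.404 -0.504]
 [ 0.448 -0.468]
 [ 0.484 -0.424]
 [ 0.52  -0.38 ]
 [ 0.552 -0.336]] 0.09596410161513774 0.15821469970012114
```

The bar is pinched at 35 mm, which is its length. I lift along the arc, first to about 20°.

Request:
{"method": "drive_tool", "body": {"series": [[0.02, 0, -0.32, 0, 0, 0, -1], [0.02, 0, -0.32, 0, 0, 0, -1], [0.05, 0, -0.32, 0, 0, 0, -1], [0.05, 0, -0.32, 0, 0, 0, -1], [0.075, 0, -0.315, 0, 0, 0, -1], [0.075, 0, -0.315, 0, 0, 0, -1], [0.105, 0, -0.305, 0, 0, 0, -1], [0.105, 0, -0.305, 0, 0, 0, -1], [0, 0, 0, 0, 0, 0, -1]]}}

```text
clock: 23.88
position: [0.4354, 0.2202, 0.1253]
eef_rot: [-0.001, 1.0, -0.018, 0.001]
wrist_force: [2.4, 8.7, -5.2]
opening: 0.0351
grasp_force: 50.6
```

Force is about 5 N down, so the lid is following. On to 60°.

Request:
{"method": "drive_tool", "body": {"series": [[0.13, 0, -0.295, 0, 0, 0, -1], [0.13, 0, -0.295, 0, 0, 0, -1], [0.155, 0, -0.285, 0, 0, 0, -1], [0.155, 0, -0.285, 0, 0, 0, -1], [0.18, 0, -0.27, 0, 0, 0, -1], [0.18, 0, -0.27, 0, 0, 0, -1], [0.2, 0, -0.25, 0, 0, 0, -1], [0.2, 0, -0.25, 0, 0, 0, -1], [0.225, 0, -0.235, 0, 0, 0, -1], [0.225, 0, -0.235, 0, 0, 0, -1], [0.24, 0, -0.21, 0, 0, 0, -1], [0.24, 0, -0.21, 0, 0, 0, -1], [0.26, 0, -0.19, 0, 0, 0, -1], [0.26, 0, -0.19, 0, 0, 0, -1], [0.275, 0, -0.17, 0, 0, 0, -1], [0.275, 0, -0.17, 0, 0, 0, -1], [0, 0, 0, 0, 0, 0, -1], [0, 0, 0, 0, 0, 0, -1], [0, 0, 0, 0, 0, 0, -1], [0, 0, 0, 0, 0, 0, -1]]}}

```text
clock: 26.38
position: [0.5178, 0.2168, 0.2196]
eef_rot: [-0.0, 1.0, -0.018, -0.0]
wrist_force: [-2.0, 4.9, -4.2]
opening: 0.0351
grasp_force: 51.0
```

Run:
```python
from h import *
s=bot.get_state();print(s["clock"],s["position"].round(4),s["opening"],s["grasp_force"],s["wrist_force"].round(1))
p=[.5324,.2151,-.0362]
for d in(50,55,60,65,70):
    a=np.radians(d);f=lambda r,y,n:[.075-r*np.cos(a)+n*np.sin(a),y,.0755+r*np.sin(a)+n*np.cos(a)]
    print(d,proj("scene",place(p,[f(.15,-.11,0),f(.15,.11,0),f(.15,-.11,.008),f(.15,.11,.008),f(.185,0,.004)],.003)).round(1).tolist())
im=bot.camera("scene");cv2.imwrite("pics/lid.png",cv2.resize(im[130:290,280:440,::-1],None,fx=3.6,fy=3.6,interpolation=cv2.INTER_CUBIC))
cv2.imwrite("pics/lidfull.png",im[:,:,::-1])
```

```text
26.375 [0.5178 0.2168 0.2196] 0.0350517794294901 51.020477414131165 [-2.   4.9 -4.2]
50 [[322.6, 224.7], [401.7, 223.2], [322.9, 225.6], [402.6, 224.1], [363.1, 212.2]]
55 [[323.1, 226.4], [403.1, 224.9], [323.4, 227.6], [403.9, 226.1], [364.2, 214.4]]
60 [[323.6, 228.6], [404.5, 227.0], [323.9, 230.0], [405.3, 228.4], [365.4, 217.0]]
65 [[324.1, 231.1], [405.8, 229.6], [324.4, 232.9], [406.6, 231.3], [366.6, 220.2]]
70 [[324.6, 234.1], [407.1, 232.5], [324.9, 236.1], [407.9, 234.4], [367.7, 223.9]]
```

View pics/lid.png

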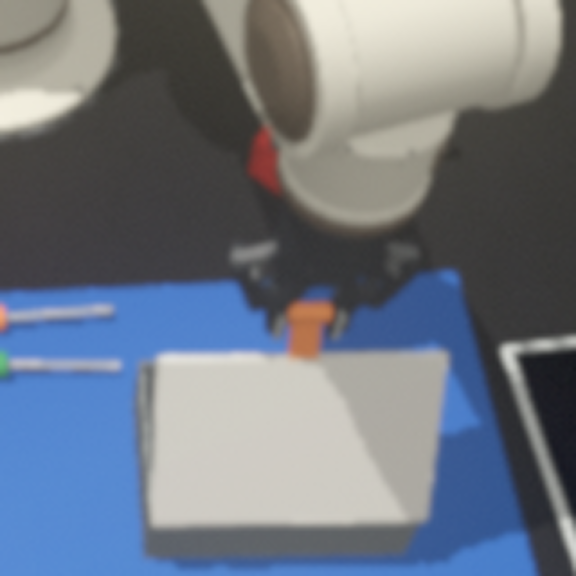

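The lid's front edge at native (324.4,228.6) and (404.2,227.8) fits the 60° prediction. The tool's displacement of 95 mm forward and 157.5 mm up fits it too. The bar stays pinched and the arm is still, so I hand in.

```bash
python3 -c "
from bench import bot
print(bot.hand_in())"
```

```text
the job is handed in; nothing more can be done
None
```

I hung the headset by its strap on the rail and let go of it, then lifted the lid to about 60° and handed the job in at about 26 s with the arm holding it there; the hand-in returned no verdict.

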